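# Set and lock the easel's leg

## Robot

A 7-joint arm with a two-finger parallel gripper is mounted at the origin on the work surface. World frame = base frame: x ahead of the robot, y to its left, z up, the work surface at z = 0. Lengths are in mm, angles in rad, forces in N, time in s.
With the tool pointing down it reaches from about 400 to 850 mm from the base axis. Payload 6.9 kg.
Tool frame: the origin (TCP) lies on the centre line of the jaws, within the pads' length; the fingertips stand 11 mm ahead of it and the grasp point (between the pads) lies 8 mm behind it (r.finger_overhang is the distance from the TCP to the fingertips, in mm); z points along the fingers, y is the line along which they close (so a half turn about z gives the same grasp; the last joint's range is limited). The gripper opens to 85 mm and grips with 20 to 120 N. Pads are 22 mm wide; open, the fingers measure 114 mm over their backs; the gripper's body (76 mm by 85 mm) begins 54 mm behind the grasp point. The pads swing forward as they close: fully open they stand 13 mm farther back than shut.
Start: joints at [-1.145, 0.507, -0.238, 1.5, 0.126, 1.149, -0.155], TCP at [197.097, 593.097, 242.275] pointing down, gripper open.
Joint ranges: [-3.08, 3.08], [-0.24, 2.05], [-1.43, 1.35], [0, 2.5], [-1.52, 4.66], [0.17, 1.96], [-2.89, 2.89]. Speed limits (rad/s): [2.39, 2.39, 3.14, 3.14, 3.14, 3.14, 3.14].

## Interface

Orientations are given as [roll, pitch, yaw] about the fixed x, y, z axes, in that order (R = Rz(yaw) Ry(pitch) Rx(roll)).
In Python, from workcell import r, get_image gives the robot as it stands.
- The arm moves only by the tool send_rows, never from a script. Its arguments are lists of equal length, an entry for each row: "gripper": the closure, from -1 (fully open) to 1 (shut); "linear": the shift along the tool's x, y, z in mm, a list of three; "roll": the turn about the tool's z in rad. A call has 1 to 5 rows; each row shifts and turns the commanded pose from where the row before left it, along the tool's axes as they then stand; what a row does not reach is not made up. A row lasts 1/12 s, in which the tool goes at most 41.7 mm and 7.16 degrees, less where a joint would pass 70% of its speed; a pose out of reach is approached as far as the arm can. A call with a gripper value outside its range is refused whole. The fingers move at their own pace and stop on an object; the grip force is fixed at half the most. Time passes only in rows, so rows that do not move let the fingers close. It gives the time, the measured TCP pose, the force, the opening and the grip force at its end, in the units of the state.
- r.get_state(): the state, without advancing time (a new reading comes with each control period).
- get_image(name): name is "scene" or "top"; returns a dict with "image" (400x640x3 uint8, blue, green, red), "depth" (400x640 float32, mm along the optical axis (not along the pixel's ray), 0 where there is no reading), "fx", "fy", "cx", "cy" (pixels), "cam_to_world" (4x4, takes a point from camera to world coordinates). Camera axes: x right, y down, z forward; pixel columns grow to the right and rows downward; lengths in mm; the calibration is good to about 2 mm. A picture is of the moment at which its call begins.
- r.sign_off(): hands the job in; it is judged then, once.
The state is a dict: "t": time; "q": joint angles; "qvel": joint speeds; "effort": joint torques, N m; "tool_pos": TCP position; "orientation": TCP orientation; "ft_force": force on the tool from outside, world axes, zero at the start; "torque": the same for the moment, N m; "grip_width": finger opening in mm; "finger_force": force on a finger pad.
Only numpy, scipy, OpenCV 4.12 (cv2) and the standard library are available. Lean on these libraries where they do the work, as an engineer would, in place of code of your own. Each camera call takes 0.05 s, during which the arm holds its last target. There are 200 camera calls.

## Task

The display easel lies face down on the counter and one of its three telescopic legs is still pulled out too far, with its cam lever open. Push that leg in until its clamp collar just meets the paper-tape band on the rod, then, keeping the leg at the band, squeeze the cam lever fully shut and from then on do not let go: the job finishes with the gripper still holding the leg, lever shut, collar at the band. Leave the goods around the easel where they stand.

Things in the scene. Friction and masses are not known exactly. Their poses are not given: they have to be found in the camera images.
- easel: Tripod display easel, lying flat, fixed. Origin on the counter under the axis of the leg to be set; x runs along that leg from hub to foot, y to the lever's side, z up. Leg axes are level, 34 mm up. Hub: 80 mm across, 66 high, at x = -200 mm. The other two legs fan out on the -y side, 22 and 44 degrees away, already set and shut. Upper rod (16 mm diameter) fixed; lower leg slides along x over it.
- mark (a point): the edge, on the foot's side, of the white paper-tape band (8 mm wide) round the dark upper rod of the leg to be set, on the leg's axis: the collar's edge belongs here. Axes as the easel's. The band does not move.
- leg_edge (a point): the hub-side edge of the black clamp collar of the leg to be set, on the leg's axis; axes as the easel's. The collar is 29 mm in diameter and 26 mm long from here towards the foot; it carries the lever's pin 13 mm towards the foot and 15.5 mm to the +y side.
- lower_leg: the sliding lower leg with all it carries: collar, aluminium tube, rubber foot and cam lever; origin and axes as leg_edge. It slides easily, with about 3.5 N of drag, and stays where it is left; do not count on the shut lever to stop it: a careless push along the leg still moves it.
- tube: the sliding leg's aluminium tube, 22 mm diameter, from 22 to 162 mm from the collar's edge, ending in a rubber foot (up to 29 mm diameter, end at 180 mm). Origin and axes as leg_edge.
- leg_grip (a point): a point on the tube's axis 95 mm from the collar's edge, clear of the lever, where the bare tube (22 mm) can be gripped across; axes as the easel's.
- leg (a joint): position of the lower leg along the rod, m; grows as the leg is pulled out (towards the foot). The collar's edge lies at this x in the easel's frame. Stops at -0.03 and 0.11.
- cam (a joint): angle of the cam lever, rad: 0 is fully shut, lying along the tube and pointing to the foot; at the start it stands open by 0.55 to 0.75 (stop at 0.85), swung out level to the +y side. It turns about a vertical pin and stays where it is left; about 3 N at its tip moves it.
- lever_pin (a point): the vertical pin of the cam lever, at leg height. The black lever is a blade 6 mm thick, 16.5 mm high, its rounded end 50 mm from the pin. Shut, tube and lever together are 29.5 mm across: from 11 mm on the -y side of the tube's axis to 18.5 mm on the +y side.
- lever_tip (a point): centre of the lever's rounded free end (3 mm radius), 47 mm from the pin, at leg height
- jar_near: bystander: closed glass jar, 62 mm diameter, 78 mm high, beside the upper rod of the leg to be set, on the lever's side; origin at the centre of its underside
- jar_far: bystander: closed glass jar, 62 mm diameter, 78 mm high, between the feet of the other two legs; origin at the centre of its underside
- tin: bystander: tin, 74 mm diameter, 62 mm high, beyond the feet, on the -y side of the leg to be set; origin at the centre of its underside
- liqueur: bystander: tall bottle, 68 mm diameter, 230 mm high; origin at the centre of its underside
- pasta_box: bystander: upright carton 55 x 100 x 180 mm; origin at the centre of its underside
- biscuit_box: bystander: flat carton 120 x 120 x 50 mm; origin at the centre of its underside
- tape_roll: bystander: roll of paper tape lying flat, 96 mm diameter, 20 mm high; origin at the centre of its underside
- slate: bystander: framed writing slate lying flat, 278 x 200 x 12 mm; origin at the centre of its underside

How it is judged (in metres and radians):
On the way, in this order (a step that is already met when the one before it is completed fails the run):
1. the leg is pushed in to its band with the lever still open (x of mark in the frame of leg_edge between -0.005 and 0.005 m and value of joint cam above 0.3 rad), for 0.1 s.
2. the lever is shut while the leg is held at its band (x of mark in the frame of leg_edge between -0.005 and 0.005 m and value of joint cam below 0.1 rad and contact force between the fingers and tube above 2 N), for 0.3 s.
At the end, for the whole second after the job is handed in: The collar's hub-side edge is within 5 mm of the band's edge, the cam lever is shut (under 0.1 rad) and the fingers still hold the leg: they press on its tube with more than 2 N (all of step 2); the arm keeps its last pose, push and grip.
It fails at once if the lever is pushed shut with the collar more than 10 mm from its band (value of joint cam below 0.2 rad and (x of mark in the frame of leg_edge below -0.01 m or x of mark in the frame of leg_edge above 0.01 m)).
It fails at once if the leg (tube, collar or lever) is let go once the lever is shut (value of joint cam below 0.06 rad and contact force between the fingers and lower_leg below 0.1 N).
It fails at once if a bystander is moved more than 30 mm (distance of any of jar_near, jar_far, tin, liqueur, pasta_box, biscuit_box, tape_roll, slate from where it was at the start of the episode above 0.03 m).
It also fails if it takes over 38 s, if anything falls off the work surface, if the arm or the gripper's body presses on something with over 40 N, if the wrist force passes 120 N, or if a joint passes its speed limit or range.

## Working session

There is one attempt and no reset: what is moved stays moved. The work goes in short steps, Python scripts to look and compute and a tool call to move; the robot and the scene stay as the last step left them, time stands still between calls to the robot, and variables do not carry over. Pictures are saved under pics/ and viewed, at most 10 in all, crops included, and the job is handed in when it is done.

Besides the shell and the picture viewer there is one more tool, called after ">>>" by a JSON object that holds its "api" and its "payload". send_rows: Moves the arm, as the interface text tells. Its arguments: {"type":"object","properties":{"gripper":{"type":"array","items":{"type":"number"}},"linear":{"type":"array","items":{"type":"array","items":{"type":"number"}}},"roll":{"type":"array","items":{"type":"number"}}},"required":["gripper","linear","roll"]}

```bash
mkdir -p pics; ls; python3 - <<'E'
from workcell import r,get_image
import cv2,numpy as np
for n in("top","scene"):
    d=get_image(n); cv2.imwrite(f"pics/{n}0.png",d["image"]); np.savez(f"{n}0.npz",**d)
    print(n,d["fx"],d["cx"],d["cy"],np.round(d["cam_to_world"],3))
print(r.get_state())
E
```

```text
pics
top 366.59992254348424 322.49580861540136 194.1647920155917 [[ 2.600000e-02 -9.920000e-01  1.260000e-01  4.175320e+02]
 [-9.990000e-01 -2.900000e-02 -2.500000e-02  1.732100e+01]
 [ 2.800000e-02 -1.260000e-01 -9.920000e-01  1.223181e+03]
 [ 0.000000e+00  0.000000e+00  0.000000e+00  1.000000e+00]]
scene 467.76789638913215 326.342571925554 203.85678643000472 [[-3.890000e-01  7.870000e-01 -4.790000e-01  1.340789e+03]
 [ 9.210000e-01  3.240000e-01 -2.160000e-01  3.614300e+02]
 [-1.400000e-02 -5.250000e-01 -8.510000e-01  1.434180e+03]
 [ 0.000000e+00  0.000000e+00  0.000000e+00  1.000000e+00]]
{'t': 0.1, 'q': array([-1.14450263,  0.50825313, -0.23753865,  1.50102558,  0.12570816,
        1.14882505, -0.15477185]), 'qvel': array([-0.00096951, -0.00124124, -0.0011535 , -0.00400025, -0.00178117,
        0.00051181, -0.00078032]), 'effort': array([-4.61436692e-03, -6.21829319e+01, -2.19452061e+00, -2.50204289e+01,
        1.25977464e-02,  7.87771598e-03, -4.29943185e-06]), 'tool_pos': array([197.01186185, 592.71219178, 241.51971023]), 'orientation': array([-3.14007058e+00,  2.07228911e-05,  2.82084759e+00]), 'ft_force': array([ 0.21531257,  0.53090568, -0.58675658]), 'torque': array([-0.02508948, -0.01991694,  0.00766255]), 'finger_force': 0.0, 'grip_width': 85.16548534341844}
```

View pics/top0.png

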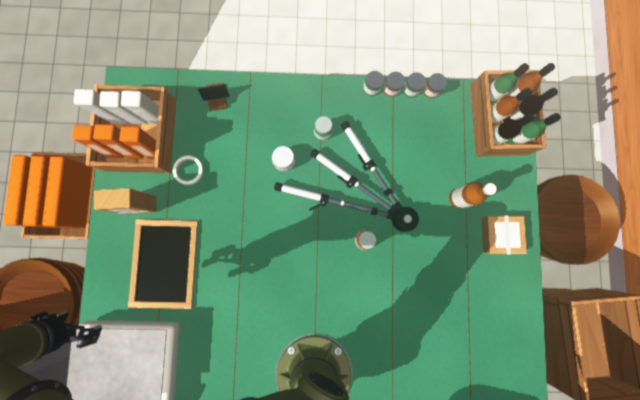

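View pics/scene0.png

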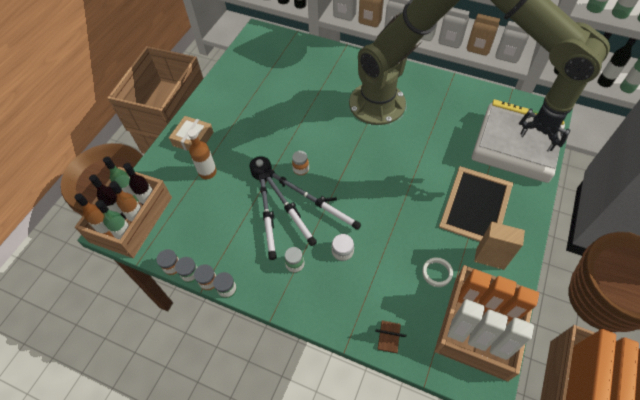

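The top view shows the leg to set running from its foot (278,186) to the hub (403,218), with the lever near (315,203). jar_near is at (366,240) and the tin at (283,157). I'll enlarge both views.

```bash
python3 - <<'E'
import cv2,numpy as np
a=cv2.imread("pics/top0.png")[170:250,265:425]; b=cv2.imread("pics/scene0.png")[145:240,245:375]
cv2.imwrite("pics/c1.png",cv2.resize(a,(800,400),interpolation=cv2.INTER_CUBIC))
cv2.imwrite("pics/c2.png",cv2.resize(b,(780,570),interpolation=cv2.INTER_CUBIC))
E
```

```text
(no output)
```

View pics/c1.png

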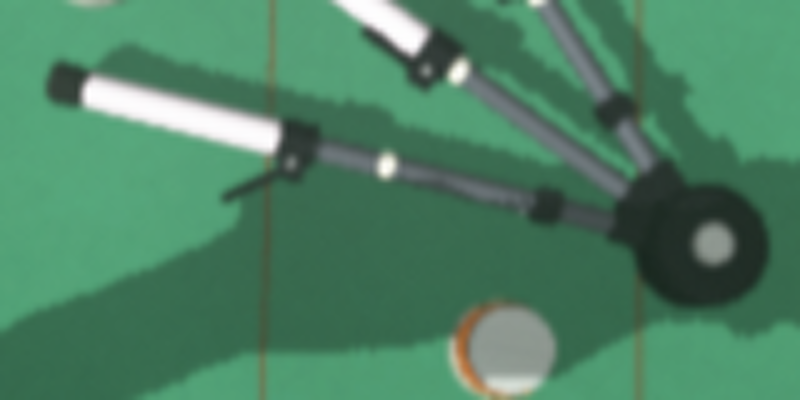

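View pics/c2.png

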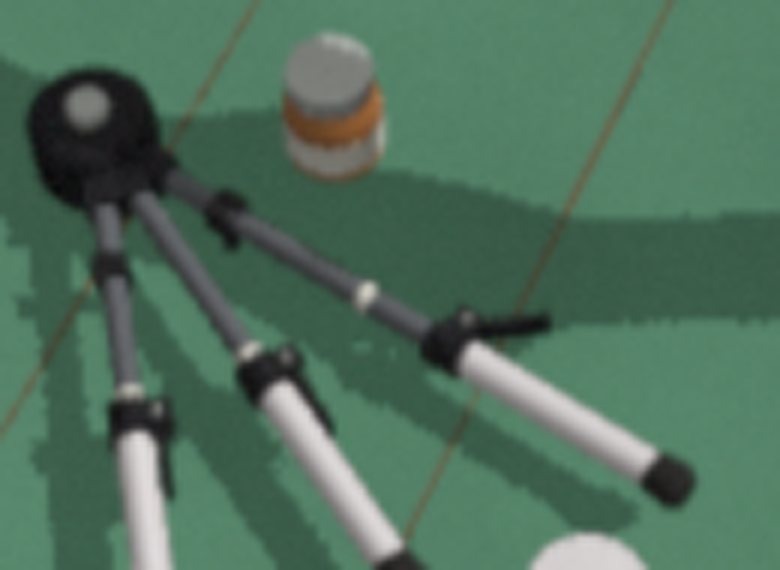

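The enlarged crops (top ×5, scene ×6) show these points:

| Point | Top crop (u,v) | Scene crop (u,v) |
|---|---|---|
| Band | (387,165) | (366,295) |
| Collar | u about 280–318 | about (430,340) |
| Lever tip | (225,198) | (548,322) |
| Foot end | (48,82) | (690,485) |

Next I'll turn these into world points and take profiles along the leg.

```bash
cat > h.py <<'E'
import cv2,numpy as np
def ray(d,p,z):
    T=d["cam_to_world"]; v=T[:3,:3]@np.array([(p[0]-d["cx"])/d["fx"],(p[1]-d["cy"])/d["fy"],1]); o=T[:3,3]
    return o+v*(z-o[2])/v[2]
def proj(d,P):
    T=d["cam_to_world"]; c=(np.asarray(P)-T[:3,3])@T[:3,:3]
    return np.c_[d["fx"]*c[:,0]/c[:,2]+d["cx"],d["fy"]*c[:,1]/c[:,2]+d["cy"]]
def tube(d,foot):
    """axis points (z=34) of the white tube nearest to pixel foot"""
    m=(d["image"].min(2)>150).astype(np.uint8)
    n,l,s,c=cv2.connectedComponentsWithStats(m)
    k=1+np.argmin([np.hypot(*(c[i]-foot))+(1e3 if s[i,4]<60 else 0) for i in range(1,n)])
    ys,xs=np.nonzero(l==k); q=np.c_[xs,ys].astype(np.float32)
    vx,vy,x0,y0=cv2.fitLine(q,cv2.DIST_L2,0,.01,.01).ravel()
    t=(q-[x0,y0])@[vx,vy]
    return [ray(d,(x0+vx*e,y0+vy*e),34) for e in(t.min()-.5,t.max()+.5)]
def profile(d,a,u,s,z):
    P=np.array([[*(a[:2]+u*e),z] for e in s]); p=proj(d,P).astype(np.float32)
    g=cv2.cvtColor(d["image"],cv2.COLOR_BGR2GRAY)
    return cv2.remap(g,p[:,:1].copy(),p[:,1:].copy(),cv2.INTER_CUBIC).ravel()
E
python3 - <<'E'
from h import *
for n,foot,pts in(("top",(301,191),dict(band=(342.4,203),tip=(310,209.6),pin=(323.2,202.4),foot=(274.6,186.4),hubtop=(407.8,218.6))),
              ("scene",(338,212),dict(band=(306,194.2),tip=(336.3,198.7),foot=(360,225.8),hubtop=(259.6,163)))):
    d=np.load(n+"0.npz"); 
    A=tube(d,foot); print(n,"tube ends",np.round(A,1),"len",np.linalg.norm(A[1]-A[0]))
    for k,p in pts.items(): print(k,np.round(ray(d,p,66 if k=="hubtop" else 34),1))
    A.sort(key=lambda p:-p[1]); u=(A[1]-A[0])[:2]; u/=np.linalg.norm(u); print("u to hub",u)
    s=np.arange(100,225,2.5); print([(float(e),int(g)) for e,g in zip(s,profile(d,A[0],u,s,42))])
E
```

```text
top tube ends [[587.2 125.2  34. ]
 [557.3  -6.2  34. ]] len 134.8493242611105
band [541.9 -77.9  34. ]
tip [517.3  27.2  34. ]
pin [542.  -15.1  34. ]
foot [590. 145.  34.]
hubtop [ 494.7 -284.4   66. ]
u to hub [-0.22186687 -0.97507697]
[(100.0, 251), (102.5, 251), (105.0, 252), (107.5, 252), (110.0, 252), (112.5, 251), (115.0, 251), (117.5, 251), (120.0, 252), (122.5, 252), (125.0, 252), (127.5, 253), (130.0, 242), (132.5, 205), (135.0, 126), (137.5, 69), (140.0, 56), (142.5, 57), (145.0, 57), (147.5, 57), (150.0, 57), (152.5, 57), (155.0, 59), (157.5, 68), (160.0, 84), (162.5, 99), (165.0, 110), (167.5, 114), (170.0, 113), (172.5, 114), (175.0, 114), (177.5, 114), (180.0, 114), (182.5, 114), (185.0, 114), (187.5, 113), (190.0, 113), (192.5, 113), (195.0, 110), (197.5, 127), (200.0, 174), (202.5, 228), (205.0, 251), (207.5, 244), (210.0, 212), (212.5, 152), (215.0, 115), (217.5, 106), (220.0, 108), (222.5, 110)]
scene tube ends [[554.2  -7.8  34. ]
 [582.8 119.7  34. ]] len 130.60394745623321
band [542.1 -76.4  34. ]
tip [518.5  30.7  34. ]
foot [589.1 147.   34. ]
hubtop [ 501.2 -278.4   66. ]
u to hub [-0.21907962 -0.97570699]
[(100.0, 208), (102.5, 206), (105.0, 207), (107.5, 207), (110.0, 204), (112.5, 208), (115.0, 208), (117.5, 207), (120.0, 208), (122.5, 206), (125.0, 198), (127.5, 165), (130.0, 103), (132.5, 53), (135.0, 36), (137.5, 35), (140.0, 37), (142.5, 36), (145.0, 39), (147.5, 39), (150.0, 40), (152.5, 48), (155.0, 65), (157.5, 83), (160.0, 94), (162.5, 96), (165.0, 95), (167.5, 93), (170.0, 92), (172.5, 91), (175.0, 91), (177.5, 92), (180.0, 94), (182.5, 93), (185.0, 91), (187.5, 90), (190.0, 90), (192.5, 92), (195.0, 117), (197.5, 150), (200.0, 181), (202.5, 180), (205.0, 145), (207.5, 110), (210.0, 95), (212.5, 89), (215.0, 83), (217.5, 84), (220.0, 85), (222.5, 80)]
```

>>> {"api": "send_rows", "payload": {"gripper": [-1,-1,-1,-1,-1], "linear": [[0,0,0],[0,0,0],[0,0,0],[0,0,0],[0,0,0]], "roll": [0.12,0.12,0.12,0.12,0.12]}}

```text
t: 0.52
tool_pos: [197.0, 592.8, 241.8]
orientation: [-3.141, 0.001, 2.215]
ft_force: [-0.5, -0.9, -0.5]
grip_width: 85.2
finger_force: 0.0
```

>>> {"api": "send_rows", "payload": {"gripper": [-1,-1,-1,-1,-1], "linear": [[0,0,0],[0,0,0],[0,0,0],[0,0,0],[0,0,0]], "roll": [0.12,0.12,0.12,0.12,0.12]}}

```text
t: 0.93
tool_pos: [197.0, 592.8, 241.8]
orientation: [-3.141, 0.001, 1.615]
ft_force: [0.2, 0.7, 0.4]
grip_width: 85.5
finger_force: 0.0
```

>>> {"api": "send_rows", "payload": {"gripper": [-1,-1,-1,-1], "linear": [[0,0,0],[0,0,0],[0,0,0],[0,0,0]], "roll": [0.12,0.12,0.032,0]}}

```text
t: 1.27
tool_pos: [196.8, 592.9, 241.8]
orientation: [3.142, 0.001, 1.348]
ft_force: [0.0, 0.6, -0.1]
grip_width: 85.4
finger_force: 0.0
```

>>> {"api": "send_rows", "payload": {"gripper": [-1,-1,-1,-1,-1], "linear": [[-22,24,0],[-22,24,0],[-22,24,0],[-22,24,0],[-22,24,0]], "roll": [0,0,0,0,0]}}

```text
t: 1.68
tool_pos: [290.5, 457.9, 242.1]
orientation: [-3.142, 0.0, 1.351]
ft_force: [-0.2, -0.8, 1.3]
grip_width: 85.4
finger_force: 0.0
```

>>> {"api": "send_rows", "payload": {"gripper": [-1,-1,-1,-1,-1], "linear": [[-22,24,0],[-22,24,0],[-22,24,0],[-22,24,0],[-22,24,0]], "roll": [0,0,0,0,0]}}

```text
t: 2.1
tool_pos: [383.3, 324.2, 242.2]
orientation: [-3.141, 0.0, 1.351]
ft_force: [0.6, 0.3, -0.3]
grip_width: 85.4
finger_force: 0.0
```

>>> {"api": "send_rows", "payload": {"gripper": [-1,-1,-1,-1,-1], "linear": [[-22,24,0],[-22,24,0],[-22,24,0],[-22,24,0],[-22,24,0]], "roll": [0,0,0,0,0]}}

```text
t: 2.52
tool_pos: [476.1, 190.4, 242.2]
orientation: [-3.141, 0.0, 1.351]
ft_force: [0.2, -0.1, -0.2]
grip_width: 85.4
finger_force: 0.0
```

>>> {"api": "send_rows", "payload": {"gripper": [-1,-1,-1,-1,-1], "linear": [[-22,24,0],[-22,24,0],[-22,24,20],[-22,24,20],[-15,20,20]], "roll": [0,0,0,0,0]}}

```text
t: 2.93
tool_pos: [567.1, 62.8, 181.7]
orientation: [3.14, 0.001, 1.349]
ft_force: [1.3, 0.5, -0.0]
grip_width: 85.1
finger_force: 0.0
```

>>> {"api": "send_rows", "payload": {"gripper": [-1,-1], "linear": [[0,0,30],[0,0,0]], "roll": [0,0]}}

```text
t: 3.1
tool_pos: [563.7, 64.0, 147.3]
orientation: [-3.134, 0.004, 1.347]
ft_force: [-2.4, 0.8, -1.4]
grip_width: 85.6
finger_force: 0.0
```

```bash
cat > st.py <<'E'
from workcell import r
import numpy as np
s=r.get_state(); p=s["tool_pos"]; e=np.array([.2205,.9754]); n=np.array([.9754,-.2205])
print("t",s["t"],"axial",p[:2]@e,"lat",p[:2]@n,"z",p[2],"rpy",np.round(s["orientation"],3),"F axial",s["ft_force"][:2]@e,"F lat",s["ft_force"][:2]@n,"Fz",s["ft_force"][2],"w",s["grip_width"],"ff",s["finger_force"],"q",np.round(s["q"],2))
E
python3 st.py
```

```text
t 3.1 axial 186.69270908479766 lat 535.7364512114615 z 147.30801548972923 rpy [-3.134  0.004  1.347] F axial 0.23285483096206305 F lat -2.511205074231481 Fz -1.4186784058406787 w 85.6151328477435 ff 0.0 q [-0.33  0.53  0.26  1.78 -0.17  0.86 -0.21]
```

>>> {"api": "send_rows", "payload": {"gripper": [-1,-1,-1,-1], "linear": [[0,0,20],[0,0,20],[0,0,0],[0,0,0]], "roll": [0,0,0,0]}}

```text
t: 3.43
tool_pos: [565.4, 66.9, 112.7]
orientation: [-3.14, 0.0, 1.351]
ft_force: [0.9, 0.8, 1.0]
grip_width: 85.1
finger_force: 0.0
```

```bash
python3 st.py
```

```text
t 3.4333 axial 189.87270030225676 lat 536.7126215169691 z 112.65256440809688 rpy [-3.14   0.     1.351] F axial 0.954777862713353 F lat 0.6908341568296446 Fz 0.9903169195398001 w 85.06883918849066 ff 0.0 q [-0.32  0.57  0.25  1.82 -0.19  0.78 -0.19]
```

>>> {"api": "send_rows", "payload": {"gripper": [-1,-1,-1,-1,-1], "linear": [[-4,8,20],[0,0,25],[0,0,25],[0,0,15],[0,0,0]], "roll": [0,0,0,0,0]}}

```text
t: 3.85
tool_pos: [572.0, 61.0, 26.3]
orientation: [-3.139, 0.0, 1.35]
ft_force: [-0.3, -0.5, 0.2]
grip_width: 85.3
finger_force: 0.0
```

>>> {"api": "send_rows", "payload": {"gripper": [-1,-1,-1], "linear": [[0,0,0],[0,0,0],[0,0,0]], "roll": [0,0,0]}}

```text
t: 4.1
tool_pos: [574.2, 60.5, 29.3]
orientation: [3.139, -0.001, 1.349]
ft_force: [0.6, 0.9, 0.2]
grip_width: 85.3
finger_force: 0.0
```

```bash
python3 st.py; python3 - <<'E'
from workcell import get_image
import cv2,numpy as np
a=get_image("top");b=get_image("scene"); np.savez("top1.npz",**a); np.savez("scene1.npz",**b)
f=lambda im:cv2.resize(im,(560,290),interpolation=cv2.INTER_CUBIC)
cv2.imwrite("pics/m1.png",np.vstack([f(a["image"][160:250,255:429]),f(b["image"][140:230,240:414])]))
E
```

```text
t 4.1 axial 185.65861462562304 lat 546.7682586101814 z 29.291131413188516 rpy [ 3.139e+00 -1.000e-03  1.349e+00] F axial 1.0570754341653992 F lat 0.397619016323202 Fz 0.16479540574801396 w 85.33398698906538 ff 0.0 q [-0.28  0.69  0.2   1.87 -0.23  0.6  -0.15]
```

View pics/m1.png

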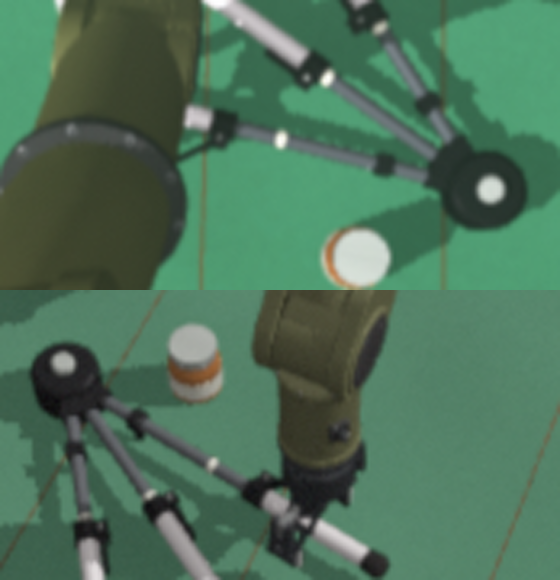

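The arm leaves the collar (222,128) and band (281,140) visible in the top panel. In the scene panel the jaws straddle the tube. I'm closing on it now.

>>> {"api": "send_rows", "payload": {"gripper": [1,1,1,1,1], "linear": [[0,-2,2],[0,0,0],[0,0,0],[0,0,0],[0,0,0]], "roll": [0,0,0,0,0]}}

```text
t: 4.62
tool_pos: [571.4, 60.6, 25.3]
orientation: [3.141, -0.0, 1.349]
ft_force: [14.8, -4.7, 1.8]
grip_width: 25.4
finger_force: 11.3
```

>>> {"api": "send_rows", "payload": {"gripper": [1,1,1,1,1], "linear": [[0,0,0],[0,0,0],[0,0,0],[0,0,0],[0,0,0]], "roll": [0,0,0,0,0]}}

```text
t: 5.03
tool_pos: [573.6, 60.1, 25.8]
orientation: [3.137, -0.001, 1.348]
ft_force: [5.7, -1.7, -1.4]
grip_width: 20.7
finger_force: 58.6
```

```bash
python3 st.py
```

```text
t 5.0333 axial 185.12028384122596 lat 546.199016661602 z 25.8353617668732 rpy [ 3.137e+00 -1.000e-03  1.348e+00] F axial -0.4073408715024882 F lat 5.922833898458337 Fz -1.3666961078252067 w 20.652260824758297 ff 58.58589470386505 q [-0.28  0.69  0.2   1.88 -0.23  0.59 -0.15]
```

>>> {"api": "send_rows", "payload": {"gripper": [1,1,1,1,1], "linear": [[-8,0,0],[-8,0,0],[-8,0,0],[-8,0,0],[-8,0,0]], "roll": [0,0,0,0,0]}}

```text
t: 5.45
tool_pos: [565.1, 22.4, 25.8]
orientation: [3.136, -0.002, 1.35]
ft_force: [6.7, 2.9, -2.4]
grip_width: 20.2
finger_force: 58.6
```

>>> {"api": "send_rows", "payload": {"gripper": [1,1,1,1], "linear": [[0,0,0],[0,0,0],[0,0,0],[0,0,0]], "roll": [0,0,0,0]}}

```text
t: 5.78
tool_pos: [564.6, 20.2, 25.8]
orientation: [3.137, 0.001, 1.348]
ft_force: [5.5, -3.3, -0.7]
grip_width: 20.1
finger_force: 58.9
```

```bash
python3 st.py; python3 - <<'E'
from workcell import get_image
from h import *
f=lambda im,k:cv2.resize(im,None,fx=k,fy=k,interpolation=cv2.INTER_CUBIC)
ims=[]
e=np.array([.2205,.9754]); n=np.array([.9754,-.2205])
for nm,c in(("top",(slice(185,220),slice(310,390))),("scene",(slice(175,210),slice(270,350)))):
    d=get_image(nm); np.savez(nm+"2.npz",**d); ims.append(f(d["image"][c],8))
    s=np.arange(84,20,-2.); print(nm,[(int(a),int(g)) for a,g in zip(s,profile(d,546*n,e,s,42))])
cv2.imwrite("pics/m2.png",np.vstack(ims))
E
```

```text
t 5.7833 axial 144.16432647074612 lat 546.2131216387568 z 25.841831480355676 rpy [3.137e+00 1.000e-03 1.348e+00] F axial -1.9836335408885881 F lat 6.069481236357289 Fz -0.6873233402292047 w 20.10385649162951 ff 58.94562542438507 q [-0.2   0.68  0.19  1.91 -0.22  0.57 -0.09]
top [(84, 200), (82, 190), (80, 171), (78, 128), (76, 88), (74, 58), (72, 48), (70, 47), (68, 48), (66, 49), (64, 49), (62, 49), (60, 49), (58, 48), (56, 50), (54, 72), (52, 124), (50, 190), (48, 241), (46, 247), (44, 247), (42, 222), (40, 174), (38, 125), (36, 110), (34, 104), (32, 106), (30, 106), (28, 106), (26, 108), (24, 108), (22, 107)]
scene [(84, 161), (82, 160), (80, 152), (78, 135), (76, 98), (74, 61), (72, 37), (70, 31), (68, 32), (66, 32), (64, 33), (62, 33), (60, 33), (58, 33), (56, 33), (54, 50), (52, 85), (50, 135), (48, 173), (46, 196), (44, 203), (42, 186), (40, 152), (38, 124), (36, 103), (34, 100), (32, 99), (30, 98), (28, 100), (26, 100), (24, 99), (22, 98)]
```

View pics/m2.png

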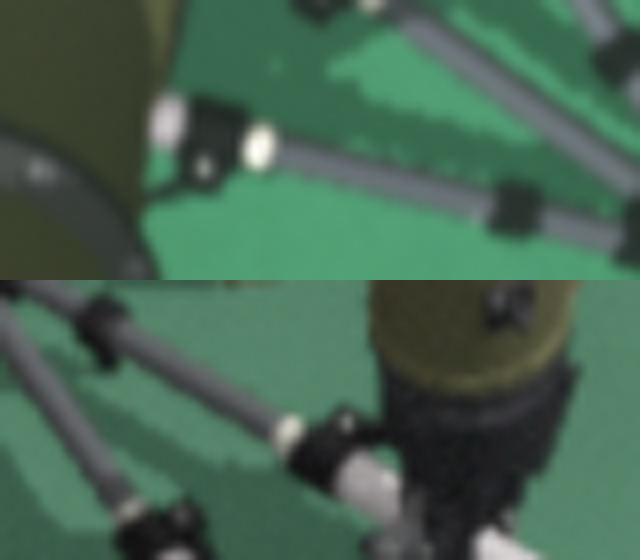

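The collar now abuts the white band: top panel at (245,145), scene panel at (290,440). Both profiles agree to within about 1–2 mm. I'll nudge 1 mm further in, then open and lift so I can move over to the lever.

>>> {"api": "send_rows", "payload": {"gripper": [1,1,1,1], "linear": [[-1,0,0],[0,0,0],[0,0,0],[0,0,0]], "roll": [0,0,0,0]}}

```text
t: 6.22
tool_pos: [564.6, 20.1, 25.9]
orientation: [3.137, -0.0, 1.348]
ft_force: [6.1, -1.3, -0.9]
grip_width: 20.5
finger_force: 58.9
```

>>> {"api": "send_rows", "payload": {"gripper": [-1,-1,-1,-1,-1], "linear": [[0,0,0],[0,0,0],[0,0,0],[0,0,0],[0,0,0]], "roll": [0,0,0,0,0]}}

```text
t: 6.63
tool_pos: [561.7, 20.8, 25.2]
orientation: [-3.141, 0.0, 1.349]
ft_force: [0.3, 0.4, 0.3]
grip_width: 79.7
finger_force: 0.0
```

>>> {"api": "send_rows", "payload": {"gripper": [-1,-1,-1,-1,-1], "linear": [[0,0,-15],[0,0,-20],[0,0,-20],[0,0,0],[0,0,0]], "roll": [0,0,0,0,0]}}

```text
t: 7.05
tool_pos: [562.6, 20.8, 81.2]
orientation: [3.14, -0.001, 1.349]
ft_force: [0.1, 0.3, -1.0]
grip_width: 84.9
finger_force: 0.0
```

>>> {"api": "send_rows", "payload": {"gripper": [-1,-1,-1,-1,-1], "linear": [[-10,-4,0],[-16,-4,0],[-16,-4,0],[0,0,0],[0,0,0]], "roll": [0,0,0,0,0]}}

```text
t: 7.47
tool_pos: [539.8, -18.9, 79.5]
orientation: [-3.14, 0.001, 1.346]
ft_force: [1.0, 0.4, -0.1]
grip_width: 85.5
finger_force: 0.0
```

```bash
python3 st.py
```

```text
t 7.4667 axial 100.55453697037542 lat 530.7113591163262 z 79.48806890996151 rpy [-3.140e+00  1.000e-03  1.346e+00] F axial 0.6202945324077894 F lat 0.9099209636605355 Fz -0.0818633994970512 w 85.45936203125213 ff 0.0 q [-0.15  0.58  0.22  1.93 -0.19  0.66 -0.04]
```

>>> {"api": "send_rows", "payload": {"gripper": [-1,-1,-1,-1,-1], "linear": [[0,0,15],[0,0,15],[0,0,15],[0,0,8],[0,0,0]], "roll": [0,0,0,0,0]}}

```text
t: 7.88
tool_pos: [539.9, -16.9, 25.3]
orientation: [-3.138, 0.0, 1.35]
ft_force: [0.2, -0.1, -0.2]
grip_width: 85.2
finger_force: 0.0
```

>>> {"api": "send_rows", "payload": {"gripper": [-1,-1,-1], "linear": [[0,0,0],[0,0,0],[0,0,0]], "roll": [0,0,0]}}

```text
t: 8.13
tool_pos: [541.6, -17.6, 28.0]
orientation: [3.14, -0.0, 1.349]
ft_force: [0.5, 0.1, -0.5]
grip_width: 85.4
finger_force: 0.0
```

```bash
python3 st.py; python3 - <<'E'
from workcell import get_image
from h import *
e=np.array([.2205,.9754]); n=np.array([.9754,-.2205]); ims=[]
for nm,c in(("top",(slice(185,220),slice(310,390))),("scene",(slice(175,210),slice(270,350)))):
    d=get_image(nm); ims.append(cv2.resize(d["image"][c],None,fx=8,fy=8,interpolation=cv2.INTER_CUBIC))
    s=np.arange(84,30,-2.); print(nm,[(int(a),int(g)) for a,g in zip(s,profile(d,546*n,e,s,42))])
cv2.imwrite("pics/m3.png",np.vstack(ims))
E
```

```text
t 8.1333 axial 102.28150315927479 lat 532.1606817217754 z 28.009564505066656 rpy [ 3.14  -0.     1.349] F axial 0.21891868606269158 F lat 0.43976930042321194 Fz -0.45672685723061823 w 85.36618719677054 ff 0.0 q [-0.13  0.66  0.19  1.97 -0.22  0.54 -0.02]
top [(84, 63), (82, 63), (80, 65), (78, 65), (76, 63), (74, 63), (72, 64), (70, 63), (68, 62), (66, 61), (64, 61), (62, 62), (60, 61), (58, 61), (56, 61), (54, 61), (52, 60), (50, 59), (48, 59), (46, 60), (44, 59), (42, 58), (40, 58), (38, 58), (36, 60), (34, 65), (32, 70)]
scene [(84, 41), (82, 44), (80, 45), (78, 49), (76, 57), (74, 66), (72, 77), (70, 89), (68, 104), (66, 116), (64, 116), (62, 106), (60, 89), (58, 67), (56, 55), (54, 60), (52, 84), (50, 123), (48, 154), (46, 171), (44, 176), (42, 157), (40, 122), (38, 93), (36, 72), (34, 69), (32, 69)]
```

View pics/m3.png

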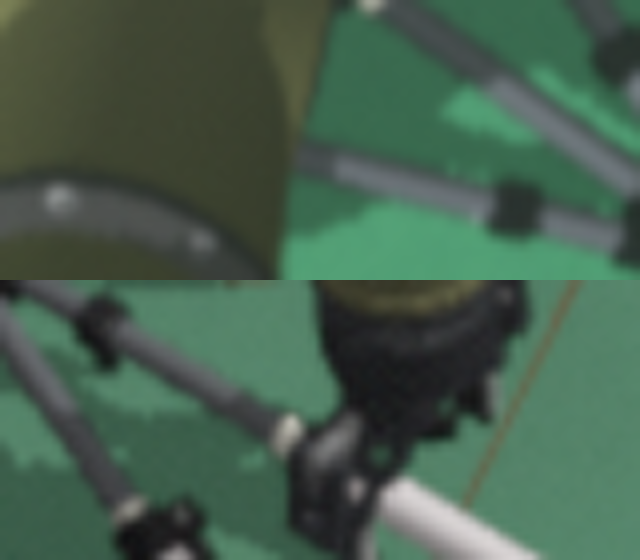

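In the scene panel the band (287,432) still has its full width right at the collar, so the leg stayed put when released. The jaws straddle the tube and lever. I'll centre them and squeeze.

>>> {"api": "send_rows", "payload": {"gripper": [-1,-1,-1,-1], "linear": [[0,5,2],[0,5,0],[0,0,0],[0,0,0]], "roll": [0,0,0,0]}}

```text
t: 8.57
tool_pos: [550.6, -19.4, 25.1]
orientation: [-3.141, -0.0, 1.349]
ft_force: [-2.7, 2.2, 1.0]
grip_width: 85.5
finger_force: 1.3
```

>>> {"api": "send_rows", "payload": {"gripper": [-0.2,0,0.1,0.2,0.2], "linear": [[0,0,0],[0,0,0],[0,0,0],[0,0,0],[0,0,0]], "roll": [0,0,0,0,0]}}

```text
t: 8.98
tool_pos: [549.8, -18.9, 25.1]
orientation: [-3.139, -0.001, 1.35]
ft_force: [-2.3, 3.7, 0.3]
grip_width: 34.1
finger_force: 1.6
```

```bash
python3 st.py; cat > pf.py <<'E'
from workcell import get_image
from h import *
e=np.array([.2205,.9754]); n=np.array([.9754,-.2205])
d=get_image("scene"); s=np.arange(66,30,-2.); print([(int(a),int(g)) for a,g in zip(s,profile(d,546*n,e,s,42))])
cv2.imwrite("pics/last.png",cv2.resize(d["image"][175:220,270:350],None,fx=8,fy=8,interpolation=cv2.INTER_CUBIC))
E
python3 pf.py
```

```text
t 8.9833 axial 102.7907057828032 lat 540.406938548559 z 25.056356412495788 rpy [-3.139e+00 -1.000e-03  1.350e+00] F axial 3.099990783205761 F lat -3.024931241819392 Fz 0.2792485557998683 w 34.060033645694276 ff 1.6246515259263106 q [-0.13  0.67  0.18  1.94 -0.22  0.55 -0.01]
[(66, 56), (64, 42), (62, 29), (60, 25), (58, 24), (56, 23), (54, 33), (52, 54), (50, 92), (48, 125), (46, 147), (44, 153), (42, 139), (40, 110), (38, 89), (36, 75), (34, 73), (32, 72)]
```

>>> {"api": "send_rows", "payload": {"gripper": [1,1,1,1,1], "linear": [[0,1,0],[0,1,0],[0,0,0],[0,0,0],[0,0,0]], "roll": [0,0,0,0,0]}}

```text
t: 9.45
tool_pos: [552.5, -19.7, 25.7]
orientation: [-3.141, -0.001, 1.348]
ft_force: [-4.7, 4.1, 6.7]
grip_width: 26.5
finger_force: 59.0
```

>>> {"api": "send_rows", "payload": {"gripper": [1,1,1,1,1], "linear": [[0,0,0],[0,0,0],[0,0,0],[0,0,0],[0,0,0]], "roll": [0,0,0,0,0]}}

```text
t: 9.87
tool_pos: [552.5, -19.7, 25.7]
orientation: [-3.141, -0.001, 1.348]
ft_force: [-4.3, 4.2, 7.1]
grip_width: 26.6
finger_force: 59.0
```

```bash
python3 st.py; python3 pf.py
```

```text
t 9.8667 axial 102.5844139909176 lat 543.2651971366276 z 25.668877875435683 rpy [-3.141e+00 -1.000e-03  1.348e+00] F axial 3.1703969077411815 F lat -5.076094663715964 Fz 7.07620881605135 w 26.61784266537502 ff 58.97250577138038 q [-0.13  0.67  0.18  1.94 -0.22  0.55 -0.02]
[(66, 59), (64, 46), (62, 35), (60, 30), (58, 26), (56, 24), (54, 34), (52, 58), (50, 103), (48, 148), (46, 177), (44, 176), (42, 150), (40, 114), (38, 90), (36, 75), (34, 73), (32, 74)]
```

View pics/last.png

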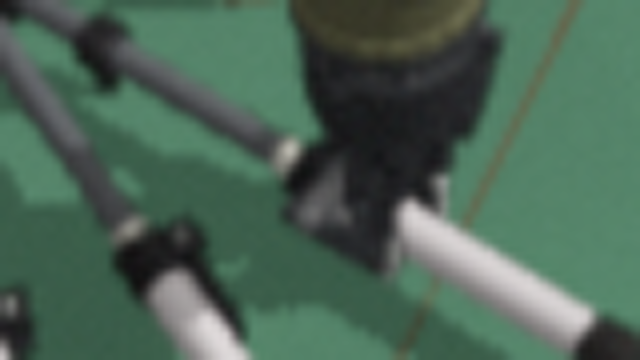

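The view shows the band (287,155) at its full width against the collar, with the jaws squeezed on tube and lever. As an independent check, I'll compare the tube/foot boundary with the first picture to get the total travel.

```bash
python3 - <<'E'
from workcell import get_image
from h import *
e=np.array([.2205,.9754]); n=np.array([.9754,-.2205])
d0=dict(np.load("scene0.npz")); d=get_image("scene"); s=np.arange(180,280,.5)
for z in(34,45):
  x=[]
  for D in(d0,d):
    g=profile(D,546*n,e,s,z).astype(float); i=int(np.argmin(np.gradient(cv2.GaussianBlur(g[:,None],(1,9),2).ravel()))); x.append(s[i])
  print(z,x,x[0]-x[1])
E
```

```text
34 [np.float64(245.5), np.float64(202.0)] 43.5
45 [np.float64(247.5), np.float64(206.0)] 41.5
```

```bash
python3 -c "
from workcell import r
print(r.sign_off())"
```

```text
the job is handed in; nothing more can be done
None
```

I pushed the leg in to the band, shut the cam lever, and handed the job in with the gripper still holding the tube and lever at about 59 N. The collar measured within about 2 mm of the band's edge. The sign-off gave no verdict, so I don't know how it was judged.

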